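# Stop and clear the tea timer

## Task

The tea in the mug has brewed: on the kitchen timer that stands in front of the mug, press its large round key right down with the fingertips to stop it and let the key come up again, then press its small square key right down to clear it, and draw back. Press lightly, and do not pinch, lift, tip or push the timer out of its place. Leave the two other timers, in front of the bowl and the glass dome, and everything else on the worktop alone.

Things in the scene. Friction and masses are not known exactly. Their poses are not given: they have to be found in the camera images.
- timer_mug: flat white timer with two grey keys, in front of the mug (centres 110 to 145 mm apart); 66 mm (x) by 104 mm (y), case top 22 mm high; loose, about 0.2 kg. Origin: centre of underside; z up, +x toward the side with the dark display strip (away from the robot), +y to the robot's left, each within 0.5 rad. Keys stand 8 mm out of the case at x -12, y +24 (round) and -24 mm (square).
- mug_stop_top (a point): centre of the top face of the large round stop key (28 mm across) of the mug's timer, 30 mm above the worktop when up; the key sinks straight down 5 mm against a spring (2 N to start, 5 N fully down) and rises by itself when let go
- mug_clear_top (a point): centre of the top face of the small square clear key (16 mm wide) of the mug's timer, 48 mm from the round one, 30 mm above the worktop when up; the key sinks straight down 5 mm against a spring (2 N to start, 5 N fully down) and rises by itself when let go
- mug_stop (a joint): travel of the mug timer's large round key: 0 when up, 0.005 (m) fully down; counts as pressed beyond 0.0035, as up below 0.001
- mug_clear (a joint): travel of the mug timer's small square key: 0 when up, 0.005 (m) fully down; counts as pressed beyond 0.0035, as up below 0.001
- timer_bowl: same kind of timer, in front of the bowl; to be left alone
- timer_dome: same kind of timer, in front of the glass dome; to be left alone
- mug: cream mug with a beige band, 82 mm across, 94 mm high, with its handle on its -y side; origin: centre of the underside of its 82 x 120 mm outline; the only mug on the worktop; loose
- bowl: round bowl, 214 mm across, 109 mm high; origin: centre of its underside; loose
- board: round wooden cake board, 244 mm across, 16 mm thick; origin: centre of its underside; loose
- dome: milky see-through glass dome cover, 192 mm across, 127 mm high, standing on the cake board; origin: centre of its underside; loose
- tin: food tin, 75 mm across, 58 mm high, behind the work; origin: centre of its underside; loose
- lemon: lemon, 71 mm long, 51 mm high, at the left; origin: its underside; loose
- spoon: spoon, 188 mm long, 15 mm high, lying at the right; origin: its underside; loose
- bowl_stop (a joint): travel of the large round key of the bowl's timer (m), 0 up; not to be pressed
- bowl_clear (a joint): travel of the small square key of the bowl's timer (m), 0 up; not to be pressed
- dome_stop (a joint): travel of the large round key of the dome's timer (m), 0 up; not to be pressed
- dome_clear (a joint): travel of the small square key of the dome's timer (m), 0 up; not to be pressed
Mind the look-alikes: they are no part of the job. Leave any purple or turquoise look-alike of the timer_mug alone.

How it is judged:
On the way, in this order (a step that is already met when the one before it is completed fails the run):
1. the large round key of the mug's timer is pressed down by the fingers, the square key being up (value of joint mug_stop above 0.0035 m and value of joint mug_clear below 0.001 m and contact force between the fingers and timer_mug above 0.3 N), for 0.05 s.
2. it is let come up again (value of joint each of mug_stop, mug_clear below 0.001 m), for 0.05 s.
3. the small square key of the same timer is pressed down by the fingers, the round key being up (value of joint mug_clear above 0.0035 m and value of joint mug_stop below 0.001 m and contact force between the fingers and timer_mug above 0.3 N), for 0.05 s.
At the end, for the whole second after the job is handed in: Round key, then square key, pressed 3.5 mm or more; both now up within 1 mm; the mug's timer still and flat (0.05 rad) within 12 mm of its start; other timers' keys up; other timers, mug, bowl, board, dome, tin, lemon, spoon within 10 mm of their starts (all of step 2 and distance of timer_mug from where it was at the start of the episode below 0.012 m and angle between timer_mug's own z axis and vertical below 0.05 rad and linear speed of timer_mug below 0.02 m/s and distance of each of mug, bowl, board, dome, tin, lemon, spoon, timer_bowl, timer_dome from where it was at the start of the episode below 0.01 m and value of joint each of bowl_stop, bowl_clear, dome_stop, dome_clear below 0.001 m); the robot touches nothing.
It fails at once if a key of another timer is pressed (1.5 mm or more) (value of joint any of bowl_stop, bowl_clear, dome_stop, dome_clear above 0.0015 m).
It fails at once if another timer is touched (over 1 N) (contact force between any of the fingers, the arm and timer_bowl above 1 N or contact force between any of the fingers, the arm and timer_dome above 1 N).
It fails at once if another timer or a bystander is shifted by more than 15 mm (distance of any of mug, bowl, board, dome, tin, lemon, spoon, timer_bowl, timer_dome from where it was at the start of the episode above 0.015 m).
It fails at once if the mug's timer is lifted more than 8 mm, tipped more than 0.2 rad or shifted more than 20 mm (height (world z) of timer_mug above 0.008 m or angle between timer_mug's own z axis and vertical above 0.2 rad or distance of timer_mug from where it was at the start of the episode above 0.02 m).
It fails at once if the mug's timer is pressed with more than 25 N (contact force between any of the fingers, the arm and timer_mug above 25 N).
It also fails if it takes over 32 s, if anything falls off the work surface, if the arm or the gripper's body presses on something with over 40 N, if the wrist force passes 120 N, or if a joint passes its speed limit or range.

## Robot

A 6-joint arm with a two-finger parallel gripper is mounted at the origin on a cart in front of the work surface, level with it; the furniture and walls round the work are solid. World frame = base frame: x ahead of the robot, y to its left, z up, the work surface at z = 0. Lengths are in m, angles in rad, forces in N, time in s.
With the tool pointing down it reaches from about 0.35 to 0.975 m from the base axis. Payload 4.9 kg.
Tool frame: the origin (TCP) lies midway between the tips of the shut fingers; the grasp point (between the pads) lies manip.tcp_to_grasp behind it (manip.tcp_to_grasp is the distance from the TCP to the grasp point, in m); z points along the fingers, y is the line along which they close (so a half turn about z gives the same grasp; the last joint's range is limited). The gripper opens to 85 mm and grips with 20 to 120 N. Pads are 22 mm wide; open, the fingers measure 114 mm over their backs; the gripper's body (76 mm by 85 mm) begins 54 mm behind the grasp point. The pads swing forward as they close: fully open they stand 13 mm farther back than shut.
Start: joints at [-1.328, 0.053, 1.613, -0, 1.476, -0.119], TCP at [0.221, -0.585, 0.231] pointing down, gripper open.
Joint ranges: [-3.01, 3.01], [-1.01, 2.22], [0.06, 2.58], [-1.02, 4.17], [0.09, 2.62], [-3.14, 3.14]. Speed limits (rad/s): [2.57, 2.57, 3.14, 3.14, 3.14, 3.14].

## Interface

Orientations are given as a unit quaternion [w, x, y, z].
In Python, from plant import manip, grab_frame, calibration, job_done gives the robot as it stands.
- The arm moves only by the tool send_rows, never from a script. Its argument "rows" is a list of rows, each an object of numbers: "x", "y", "z": the shift along the tool's x, y, z normalised to -1 to 1, where 1 is 15 cm; "wx", "wy", "wz": the turn, a rotation vector about the tool's x, y, z normalised to -1 to 1, where 1 is pi/4 rad; "hand": the opening, from -1 (shut) to 1 (fully open). In form: [{"x": .., "y": .., "z": .., "wx": .., "wy": .., "wz": .., "hand": ..}, ...]. A call has exactly 10 rows; each row shifts and turns the commanded pose from where the row before left it, along the tool's axes as they then stand; what a row does not reach is not made up. A row lasts 1/12 s, in which the tool goes at most 41.7 mm and 7.16 degrees, less where a joint would pass 70% of its speed; a pose out of reach is approached as far as the arm can. A call with a number of a shift or a turn outside -1 to 1 is refused whole. A call with a gripper value outside its range is refused whole. The fingers move at their own pace and stop on an object; the grip force is fixed at half the most. Time passes only in rows, so rows that do not move let the fingers close, or fill a call up. It gives the time, the measured TCP pose, the force, the opening and the grip force at its end, in the units of the state.
- manip.state(): the state, without advancing time (a new reading comes with each control period).
- grab_frame(name): name is "scene" or "top" or "wrist"; returns the picture (384x512x3 uint8, blue, green, red); there is no depth.
- calibration(name): a dict with "camera_matrix" (3x3 intrinsics, pixels), "R" (3x3) and "t" (3): a world point X has camera coordinates R X + t. Camera axes: x right, y down, z forward; pixel columns grow to the right and rows downward; lengths in m; the calibration is good to about 2 mm. A picture is of the moment at which its call begins: read the wrist's pose just before it. calibration takes no time and is no camera call; for the wrist camera it gives the pose at the moment of the call.
- job_done(): hands the job in; it is judged then, once.
The state is a dict: "time": time; "joint_pos": joint angles; "joint_vel": joint speeds; "joint_efforts": joint torques, N m; "tool_pos": TCP position; "tool_rot": TCP orientation; "contact_force": force on the tool from outside, world axes, zero at the start; "ft_torque": the same for the moment, N m; "gripper_width": opening from 0.0 (shut) to 1.0 (fully open); "grasp_force": force on a finger pad.
Only numpy, scipy, OpenCV 4.12 (cv2) and the standard library are available. Lean on these libraries where they do the work, as an engineer would, in place of code of your own. Each camera call takes 0.05 s, during which the arm holds its last target. There are 200 camera calls.

## Working session

There is one attempt and no reset: what is moved stays moved. The work goes in short steps, Python scripts to look and compute and a tool call to move; the robot and the scene stay as the last step left them, time stands still between calls to the robot, and variables do not carry over. Pictures are saved under pics/ and viewed, at most 10 in all, crops included, and the job is handed in when it is done.

Besides the shell and the picture viewer there is one more tool, called after ">>>" in YAML: its name, and indented under it one key for each argument. send_rows: Moves the arm, as the interface text tells. Scaled input: -1 to 1 covers 15 cm each way for a shift and pi/4 rad each way for a turn. Its arguments: {"type":"object","properties":{"rows":{"type":"array","items":{"type":"object","properties":{"x":{"type":"number","minimum":-1,"maximum":1},"y":{"type":"number","minimum":-1,"maximum":1},"z":{"type":"number","minimum":-1,"maximum":1},"wx":{"type":"number","minimum":-1,"maximum":1},"wy":{"type":"number","minimum":-1,"maximum":1},"wz":{"type":"number","minimum":-1,"maximum":1},"hand":{"type":"number"}}}}},"required":["rows"]}

```bash
mkdir -p pics; python3 - <<'E'
from plant import manip, grab_frame, calibration
import cv2,numpy as np
for n in ("scene","top"):
    cv2.imwrite(f"pics/{n}0.png",grab_frame(n)); c=calibration(n); print(n,np.round(c["camera_matrix"],1).tolist(),np.round(c["R"],3).tolist(),np.round(c["t"],3).tolist())
s=manip.state(); print(s["time"],s["tool_pos"],s["tool_rot"],s["contact_force"],manip.tcp_to_grasp)
E
```

```text
scene [[473.6, 0.0, 259.4], [0.0, 473.6, 190.8], [0.0, 0.0, 1.0]] [[-0.77, -0.638, 0.017], [-0.438, 0.509, -0.741], [0.464, -0.578, -0.671]] [0.405, 0.293, 1.548]
top [[470.9, 0.0, 254.1], [0.0, 470.9, 195.0], [0.0, 0.0, 1.0]] [[0.265, -0.964, -0.005], [-0.756, -0.204, -0.622], [0.598, 0.169, -0.783]] [-0.154, 0.438, 1.659]
0.1 [ 0.2210931  -0.58396611  0.23014599] [-9.59851011e-04  9.83680893e-01  1.79919362e-01 -5.34232083e-05] [-0.1212952  -0.29302584  0.21100943] 0.0187
```

View pics/scene0.png

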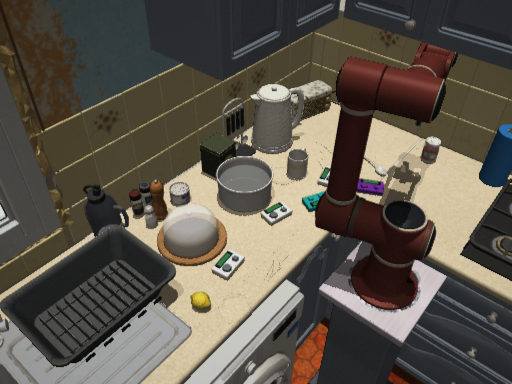

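View pics/top0.png

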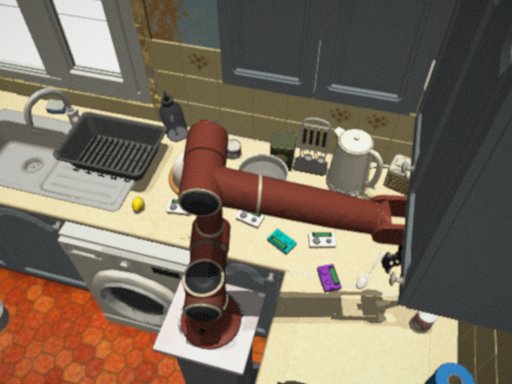

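The white timers are at top px (177,206), (250,218) and (322,240). The grey mug is at scene px (297,163). I'll compute positions and confirm in an enlarged crop.

```bash
cat > h.py <<'E'
import numpy as np
from plant import calibration
def ray(n,uv,z,c=None):
    c=c or calibration(n); R=np.array(c["R"]);t=np.array(c["t"])
    d=R.T@np.linalg.inv(c["camera_matrix"])@np.array([*uv,1.]); o=-R.T@t
    return o+d*(z-o[2])/d[2]
def proj(n,X,c=None):
    c=c or calibration(n); p=np.array(c["camera_matrix"])@(np.array(c["R"])@np.array(X)+c["t"]); return p[:2]/p[2]
E
python3 - <<'E'
from h import *; import cv2
for n,uv,z in [("top",(322,240),.022),("top",(250,218),.022),("top",(177,206),.022),("scene",(277,213),.022),("scene",(228,264),.022),("scene",(297,176),.0),("scene",(245,200),.0),("scene",(327,176),.022),("scene",(192,240),.016)]:
    print(n,uv,ray(n,uv,z).round(3))
a=cv2.imread("pics/top0.png")[190:290,230:370]; b=cv2.imread("pics/scene0.png")[130:230,250:390]
cv2.imwrite("pics/crop.png",np.hstack([cv2.resize(i,(400,286),interpolation=cv2.INTER_CUBIC) for i in (a,b)]))
E
```

```text
top (322, 240) [ 0.415 -0.32   0.022]
top (250, 218) [ 0.443 -0.021  0.022]
top (177, 206) [0.423 0.286 0.022]
scene (277, 213) [ 0.444 -0.002  0.022]
scene (228, 264) [0.42  0.291 0.022]
scene (297, 176) [ 0.527 -0.241  0.   ]
scene (245, 200) [0.594 0.005 0.   ]
scene (327, 176) [ 0.422 -0.298  0.022]
scene (192, 240) [0.59  0.29  0.016]
```

View pics/crop.png

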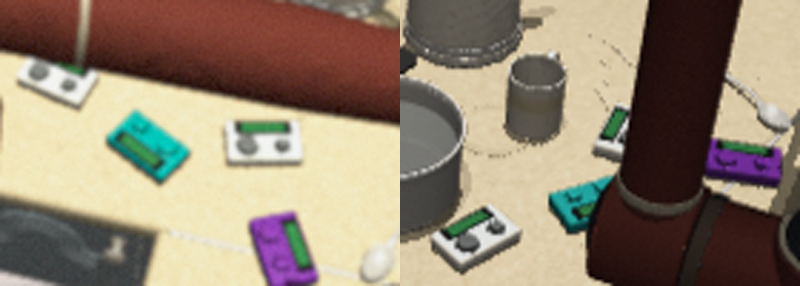

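Top px (322,240) is the white timer, at about (0.415,-0.32). It has the mug behind it at about (0.53,-0.25). The turquoise (282,241) and purple (329,278) units are look-alikes, and the white ones at (250,218) and (177,206) belong to the bowl and dome. In the crop the round key is on the left and the square key on the right, with the display away from the robot, as described. Next I'll shut the fingers and look from the wrist.

```bash
python3 - <<'E'
from h import *; from plant import manip
from scipy.spatial.transform import Rotation as Ro
c=calibration("wrist");R=np.array(c["R"]);s=manip.state();q=np.array(s["tool_rot"])
T=Ro.from_quat(q[[1,2,3,0]]).as_matrix()
cam=-R.T@np.array(c["t"]); print("cam in tool",(T.T@(cam-s["tool_pos"])).round(3),"axis",(T.T@R.T@[0,0,1]).round(3)); print(proj("wrist",[.415,-.32,.022]))
d=np.array([.36,-.33,.23])-s["tool_pos"]; print((T.T@d).round(3),(T.T@d/.15).round(2)); print(T.round(3))
E
```

```text
cam in tool [ 0.077  0.001 -0.143] axis [-0.301 -0.001  0.954]
[  45.67629092 -143.26962015]
[ 0.22  -0.188  0.001] [ 1.47 -1.26  0.  ]
[[ 0.935  0.354 -0.   ]
 [ 0.354 -0.935  0.002]
 [ 0.    -0.002 -1.   ]]
```

>>> send_rows:
  rows:
    - {"x":0.1,"y":-0.06,"hand":-1}
    - {"x":0.2,"y":-0.12,"hand":-1}
    - {"x":0.2,"y":-0.12,"hand":-1}
    - {"x":0.2,"y":-0.12,"hand":-1}
    - {"x":0.2,"y":-0.12,"hand":-1}
    - {"x":0.2,"y":-0.12,"hand":-1}
    - {"x":0.2,"y":-0.12,"hand":-1}
    - {"x":0.2,"y":-0.12,"hand":-1}
    - {"x":0.2,"y":-0.12,"hand":-1}
    - {"x":0.1,"y":-0.06,"hand":-1}

```text
invalid input at $.rows[0]: expected keys x, y, z, wx, wy, wz, hand
```

>>> send_rows:
  rows:
    - {"wz":0.1,"hand":-1}
    - {"wz":0.12,"hand":-1}
    - {"wz":0.12,"hand":-1}
    - {"wz":0.12,"hand":-1}
    - {"hand":-1}
    - {"hand":-1}
    - {"hand":-1}
    - {"hand":-1}
    - {"hand":-1}
    - {"hand":-1}

```text
invalid input at $.rows[0]: expected keys x, y, z, wx, wy, wz, hand
```

```bash
python3 - <<'E'
from h import *; from plant import manip,grab_frame
import cv2,json
s=manip.state(); c=calibration("wrist"); f=grab_frame("wrist"); cv2.imwrite("pics/w1.png",f)
json.dump({k:np.array(v).tolist() for k,v in c.items()},open("c1.json","w"))
print(s["time"],s["tool_pos"],s["tool_rot"],s["gripper_width"],s["contact_force"]); print(proj("wrist",[.415,-.32,.022],c))
E
```

```text
0.1 [ 0.2210931  -0.58396611  0.23014599] [-9.59851011e-04  9.83680893e-01  1.79919362e-01 -5.34232083e-05] 0.99654340853516 [-0.1212952  -0.29302584  0.21100943]
[  45.67629092 -143.26962015]
```

View pics/w1.png

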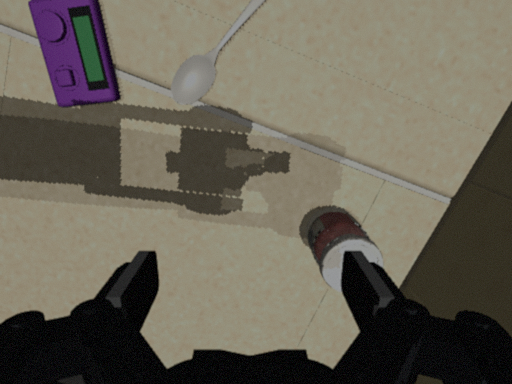

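The move calls were refused because every row needs all seven keys. The picture shows the start view: purple look-alike at (75,50), spoon at (195,75). I'll resend the moves.

>>> send_rows:
  rows:
    - {"x":0.1,"y":-0.06,"z":0,"wx":0,"wy":0,"wz":0,"hand":-1}
    - {"x":0.2,"y":-0.12,"z":0,"wx":0,"wy":0,"wz":0,"hand":-1}
    - {"x":0.2,"y":-0.12,"z":0,"wx":0,"wy":0,"wz":0,"hand":-1}
    - {"x":0.2,"y":-0.12,"z":0,"wx":0,"wy":0,"wz":0,"hand":-1}
    - {"x":0.2,"y":-0.12,"z":0,"wx":0,"wy":0,"wz":0,"hand":-1}
    - {"x":0.2,"y":-0.12,"z":0,"wx":0,"wy":0,"wz":0,"hand":-1}
    - {"x":0.2,"y":-0.12,"z":0,"wx":0,"wy":0,"wz":0,"hand":-1}
    - {"x":0.2,"y":-0.12,"z":0,"wx":0,"wy":0,"wz":0,"hand":-1}
    - {"x":0.2,"y":-0.12,"z":0,"wx":0,"wy":0,"wz":0,"hand":-1}
    - {"x":0.1,"y":-0.06,"z":0,"wx":0,"wy":0,"wz":0,"hand":-1}

```text
time: 0.98
tool_pos: [0.4182, -0.3336, 0.2311]
tool_rot: [-0.001, 0.983, 0.181, 0.001]
contact_force: [0.5, -0.7, 0.4]
gripper_width: -0.003
grasp_force: 0.0
```

>>> send_rows:
  rows:
    - {"x":0,"y":0,"z":0,"wx":0,"wy":0,"wz":0.1,"hand":-1}
    - {"x":0,"y":0,"z":0,"wx":0,"wy":0,"wz":0.12,"hand":-1}
    - {"x":0,"y":0,"z":0,"wx":0,"wy":0,"wz":0.12,"hand":-1}
    - {"x":0,"y":0,"z":0,"wx":0,"wy":0,"wz":0.12,"hand":-1}
    - {"x":0,"y":0,"z":0,"wx":0,"wy":0,"wz":0,"hand":-1}
    - {"x":0,"y":0,"z":0,"wx":0,"wy":0,"wz":0,"hand":-1}
    - {"x":0,"y":0,"z":0,"wx":0,"wy":0,"wz":0,"hand":-1}
    - {"x":0,"y":0,"z":0,"wx":0,"wy":0,"wz":0,"hand":-1}
    - {"x":0,"y":0,"z":0,"wx":0,"wy":0,"wz":0,"hand":-1}
    - {"x":0,"y":0,"z":0,"wx":0,"wy":0,"wz":0,"hand":-1}

```text
time: 1.82
tool_pos: [0.4164, -0.3374, 0.2313]
tool_rot: [-0.0, 1.0, 0.0, -0.0]
contact_force: [0.4, -0.5, -0.1]
gripper_width: 0.002
grasp_force: 0.0
```

```bash
python3 - <<'E'
from h import *; from plant import manip,grab_frame
import cv2,json
s=manip.state(); c=calibration("wrist"); f=grab_frame("wrist"); cv2.imwrite("pics/w2.png",f)
json.dump({k:np.array(v).tolist() for k,v in c.items()},open("c2.json","w"))
print(s["time"],s["tool_pos"],s["tool_rot"],s["gripper_width"],s["contact_force"]); print(proj("wrist",[.415,-.32,.022],c))
E
```

```text
1.8167 [ 0.41636245 -0.33742352  0.23127552] [-3.53066653e-05  9.99999878e-01  4.91897380e-04 -2.37815380e-05] 0.002171335391149644 [ 0.37077889 -0.4652894  -0.12016353]
[233.90332694 165.80558429]
```

View pics/w2.png

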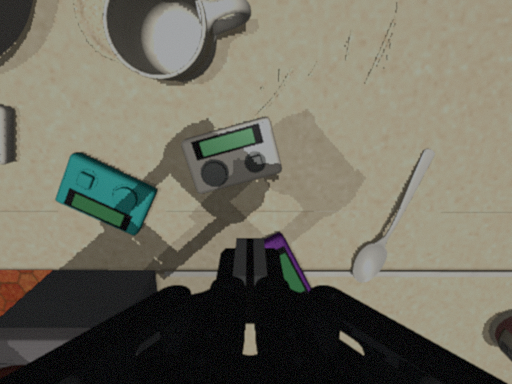

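The mug's timer is clearly visible: round key about (214,173), square key about (255,161), with the display on the mug's side. The turquoise (107,193) and purple (288,260) units are look-alikes. Shut fingertips are at about (250,245). Next I'll measure the keys.

```bash
python3 - <<'E'
from h import *; import cv2,json
c=json.load(open("c2.json")); im=cv2.imread("pics/w2.png")
g=cv2.cvtColor(im,cv2.COLOR_BGR2GRAY)
P={}
for n,(u,v) in dict(r=(214,173),s=(255,161)).items():
    w=18; roi=g[v-w:v+w,u-w:u+w]
    for th in (60,75,90):
        m=(roi<th).astype(np.uint8); k,l,st,ce=cv2.connectedComponentsWithStats(m)
        i=l[w,w] or (1+np.argmin([np.hypot(*(ce[j]-w)) for j in range(1,k)]))
        print(n,th,st[i].tolist(),(ce[i]+[u-w,v-w]).round(1))
    P[n]=ray("wrist",(u,v),.030,c); print(P[n].round(4))
d=P['r']-P['s'];print(np.linalg.norm(d),np.arctan2(-d[0],d[1]))
x0,y0=185,110
cv2.imwrite("pics/wc.png",cv2.resize(im[y0:y0+95,x0:x0+105],None,fx=6,fy=6,interpolation=cv2.INTER_CUBIC))
E
```

```text
r 60 [6, 5, 26, 27, 549] [214.5 172.9]
r 75 [5, 5, 31, 31, 690] [215.7 174.7]
r 90 [4, 4, 32, 32, 776] [216.3 174.9]
[ 0.4085 -0.2979  0.03  ]
s 60 [7, 12, 22, 18, 209] [253.2 164.8]
s 75 [7, 11, 23, 20, 261] [253.3 164.3]
s 90 [0, 11, 36, 25, 690] [253.3 168.4]
[ 0.4222 -0.3439  0.03  ]
0.047952260736686354 0.2899713808325757
```

View pics/wc.png

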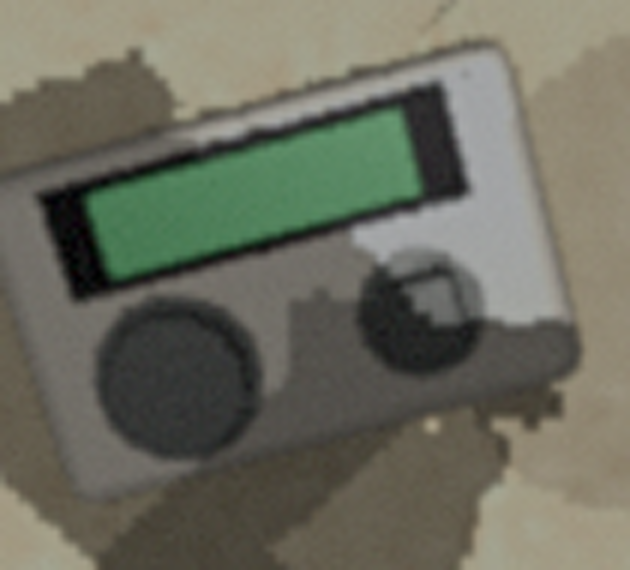

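Keys at z=30 mm: round (0.4085,-0.298), square (0.422,-0.344). The spacing is 48.0 mm, matching the 48 mm given, and the yaw is 0.29. I'll go above the round key.

>>> send_rows:
  rows:
    - {"x":-0.02,"y":-0.12,"z":0,"wx":0,"wy":0,"wz":0,"hand":-1}
    - {"x":-0.03,"y":-0.14,"z":0.06,"wx":0,"wy":0,"wz":0,"hand":-1}
    - {"x":0,"y":0,"z":0.2,"wx":0,"wy":0,"wz":0,"hand":-1}
    - {"x":0,"y":0,"z":0.25,"wx":0,"wy":0,"wz":0,"hand":-1}
    - {"x":0,"y":0,"z":0.25,"wx":0,"wy":0,"wz":0,"hand":-1}
    - {"x":0,"y":0,"z":0.2,"wx":0,"wy":0,"wz":0,"hand":-1}
    - {"x":0,"y":0,"z":0.15,"wx":0,"wy":0,"wz":0,"hand":-1}
    - {"x":0,"y":0,"z":0.1,"wx":0,"wy":0,"wz":0,"hand":-1}
    - {"x":0,"y":0,"z":0,"wx":0,"wy":0,"wz":0,"hand":-1}
    - {"x":0,"y":0,"z":0,"wx":0,"wy":0,"wz":0,"hand":-1}

```text
time: 2.7
tool_pos: [0.4084, -0.298, 0.0492]
tool_rot: [-0.001, 1.0, 0.0, -0.001]
contact_force: [0.4, 0.0, 0.3]
gripper_width: 0.002
grasp_force: 0.0
```

```bash
python3 - <<'E'
from h import *; from plant import manip,grab_frame
import cv2
s=manip.state(); c=calibration("wrist"); f=grab_frame("wrist"); cv2.imwrite("pics/w3.png",f)
print(s["time"],s["tool_pos"],s["contact_force"]); print(proj("wrist",[.4085,-.298,.03],c),proj("wrist",s["tool_pos"],c))
E
```

```text
2.7 [ 0.40841414 -0.29804739  0.04918041] [0.44753984 0.02751979 0.30191677]
[248.56476487 236.6203202 ] [248.47254395 253.16199099]
```

View pics/w3.png

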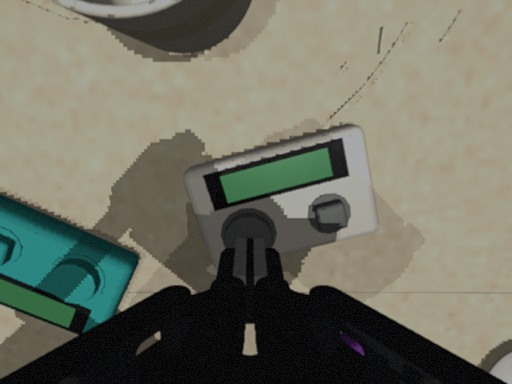

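The fingers are over the round key at (248,235), where it was predicted. The square key is at (329,212). Now I'll go down gently.

>>> send_rows:
  rows:
    - {"x":0,"y":0,"z":0.05,"wx":0,"wy":0,"wz":0,"hand":-1}
    - {"x":0,"y":0,"z":0.04,"wx":0,"wy":0,"wz":0,"hand":-1}
    - {"x":0,"y":0,"z":0.02,"wx":0,"wy":0,"wz":0,"hand":-1}
    - {"x":0,"y":0,"z":0.01,"wx":0,"wy":0,"wz":0,"hand":-1}
    - {"x":0,"y":0,"z":0.01,"wx":0,"wy":0,"wz":0,"hand":-1}
    - {"x":0,"y":0,"z":0.01,"wx":0,"wy":0,"wz":0,"hand":-1}
    - {"x":0,"y":0,"z":0,"wx":0,"wy":0,"wz":0,"hand":-1}
    - {"x":0,"y":0,"z":0,"wx":0,"wy":0,"wz":0,"hand":-1}
    - {"x":0,"y":0,"z":0,"wx":0,"wy":0,"wz":0,"hand":-1}
    - {"x":0,"y":0,"z":0,"wx":0,"wy":0,"wz":0,"hand":-1}

```text
time: 3.58
tool_pos: [0.4089, -0.2985, 0.0291]
tool_rot: [0.0, 1.0, 0.0, 0.0]
contact_force: [-0.8, 0.7, 1.7]
gripper_width: 0.005
grasp_force: 1.3
```

```bash
python3 -c "
from h import *
print(ray('wrist',(329,213),.03))"
```

```text
[ 0.43108085 -0.3373848   0.03      ]
```

>>> send_rows:
  rows:
    - {"x":0,"y":0,"z":0.01,"wx":0,"wy":0,"wz":0,"hand":-1}
    - {"x":0,"y":0,"z":0.01,"wx":0,"wy":0,"wz":0,"hand":-1}
    - {"x":0,"y":0,"z":0,"wx":0,"wy":0,"wz":0,"hand":-1}
    - {"x":0,"y":0,"z":0,"wx":0,"wy":0,"wz":0,"hand":-1}
    - {"x":0,"y":0,"z":0,"wx":0,"wy":0,"wz":0,"hand":-1}
    - {"x":0,"y":0,"z":0,"wx":0,"wy":0,"wz":0,"hand":-1}
    - {"x":0,"y":0,"z":0,"wx":0,"wy":0,"wz":0,"hand":-1}
    - {"x":0,"y":0,"z":0,"wx":0,"wy":0,"wz":0,"hand":-1}
    - {"x":0,"y":0,"z":0,"wx":0,"wy":0,"wz":0,"hand":-1}
    - {"x":0,"y":0,"z":0,"wx":0,"wy":0,"wz":0,"hand":-1}

```text
time: 4.42
tool_pos: [0.409, -0.2986, 0.026]
tool_rot: [0.0, 1.0, 0.0, 0.0]
contact_force: [0.2, 1.0, 5.1]
gripper_width: -0.001
grasp_force: 2.2
```

>>> send_rows:
  rows:
    - {"x":0,"y":0,"z":0.01,"wx":0,"wy":0,"wz":0,"hand":-1}
    - {"x":0,"y":0,"z":0,"wx":0,"wy":0,"wz":0,"hand":-1}
    - {"x":0,"y":0,"z":0,"wx":0,"wy":0,"wz":0,"hand":-1}
    - {"x":0,"y":0,"z":0,"wx":0,"wy":0,"wz":0,"hand":-1}
    - {"x":0,"y":0,"z":0,"wx":0,"wy":0,"wz":0,"hand":-1}
    - {"x":0,"y":0,"z":0,"wx":0,"wy":0,"wz":0,"hand":-1}
    - {"x":0,"y":0,"z":0,"wx":0,"wy":0,"wz":0,"hand":-1}
    - {"x":0,"y":0,"z":0,"wx":0,"wy":0,"wz":0,"hand":-1}
    - {"x":0,"y":0,"z":0,"wx":0,"wy":0,"wz":0,"hand":-1}
    - {"x":0,"y":0,"z":0,"wx":0,"wy":0,"wz":0,"hand":-1}

```text
time: 5.25
tool_pos: [0.4091, -0.2986, 0.025]
tool_rot: [0.0, 1.0, 0.0, 0.0]
contact_force: [-2.5, 2.6, 9.7]
gripper_width: -0.001
grasp_force: 4.5
```

The key has bottomed out: z 0.025, force rising past 5 N to 9.7 N. I'll lift straight up and re-measure the square key.

>>> send_rows:
  rows:
    - {"x":0,"y":0,"z":-0.02,"wx":0,"wy":0,"wz":0,"hand":-1}
    - {"x":0,"y":0,"z":-0.03,"wx":0,"wy":0,"wz":0,"hand":-1}
    - {"x":0,"y":0,"z":-0.06,"wx":0,"wy":0,"wz":0,"hand":-1}
    - {"x":0,"y":0,"z":-0.06,"wx":0,"wy":0,"wz":0,"hand":-1}
    - {"x":0,"y":0,"z":0,"wx":0,"wy":0,"wz":0,"hand":-1}
    - {"x":0,"y":0,"z":0,"wx":0,"wy":0,"wz":0,"hand":-1}
    - {"x":0,"y":0,"z":0,"wx":0,"wy":0,"wz":0,"hand":-1}
    - {"x":0,"y":0,"z":0,"wx":0,"wy":0,"wz":0,"hand":-1}
    - {"x":0,"y":0,"z":0,"wx":0,"wy":0,"wz":0,"hand":-1}
    - {"x":0,"y":0,"z":0,"wx":0,"wy":0,"wz":0,"hand":-1}

```text
time: 6.08
tool_pos: [0.4086, -0.2982, 0.0494]
tool_rot: [-0.0, 1.0, 0.0, -0.0]
contact_force: [0.1, 0.2, 0.4]
gripper_width: -0.004
grasp_force: 0.0
```

```bash
python3 - <<'E'
from h import *; from plant import manip,grab_frame
import cv2,json
s=manip.state(); c=calibration("wrist"); f=grab_frame("wrist")
json.dump({k:np.array(v).tolist() for k,v in c.items()},open("c4.json","w")); cv2.imwrite("pics/w4.png",f)
print(s["time"],s["tool_pos"],s["contact_force"]); p=proj("wrist",[.4222,-.344,.03],c); print("pred square",p,"round",proj("wrist",[.4085,-.298,.03],c))
x0,y0=170,120; g=f[y0:y0+150,x0:x0+220].copy(); g=cv2.resize(g,None,fx=3.5,fy=3.5,interpolation=cv2.INTER_CUBIC)
cv2.drawMarker(g,(int((p[0]-x0)*3.5),int((p[1]-y0)*3.5)),(0,0,255),0,12); cv2.imwrite("pics/w4c.png",g)
E
```

```text
6.0833 [ 0.4086201  -0.29820933  0.04935149] [0.0673313  0.15686312 0.3948882 ]
pred square [331.54649614 214.27340599] round [248.2853051 236.8507332]
```

View pics/w4c.png

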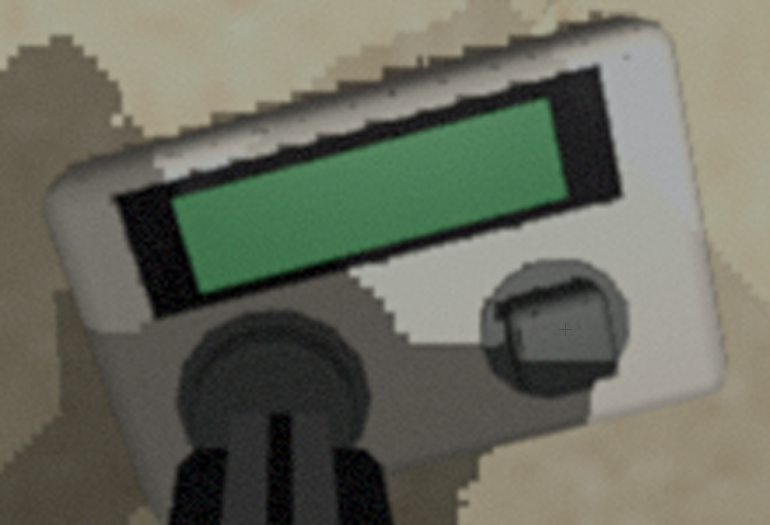

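The timer hasn't moved and both keys are up. The square key's top is centred at about (331,216), within 1.5 mm of the prediction. I'll move over it and come down.

>>> send_rows:
  rows:
    - {"x":0.04,"y":0.15,"z":0,"wx":0,"wy":0,"wz":0,"hand":-1}
    - {"x":0.042,"y":0.155,"z":0,"wx":0,"wy":0,"wz":0,"hand":-1}
    - {"x":0,"y":0,"z":0,"wx":0,"wy":0,"wz":0,"hand":-1}
    - {"x":0,"y":0,"z":0,"wx":0,"wy":0,"wz":0,"hand":-1}
    - {"x":0,"y":0,"z":0.05,"wx":0,"wy":0,"wz":0,"hand":-1}
    - {"x":0,"y":0,"z":0.04,"wx":0,"wy":0,"wz":0,"hand":-1}
    - {"x":0,"y":0,"z":0.02,"wx":0,"wy":0,"wz":0,"hand":-1}
    - {"x":0,"y":0,"z":0,"wx":0,"wy":0,"wz":0,"hand":-1}
    - {"x":0,"y":0,"z":0,"wx":0,"wy":0,"wz":0,"hand":-1}
    - {"x":0,"y":0,"z":0,"wx":0,"wy":0,"wz":0,"hand":-1}

```text
time: 6.97
tool_pos: [0.4212, -0.3439, 0.0333]
tool_rot: [-0.0, 1.0, 0.0, -0.0]
contact_force: [0.4, -0.2, -0.6]
gripper_width: -0.0
grasp_force: 0.0
```

>>> send_rows:
  rows:
    - {"x":0,"y":0,"z":0.01,"wx":0,"wy":0,"wz":0,"hand":-1}
    - {"x":0,"y":0,"z":0.01,"wx":0,"wy":0,"wz":0,"hand":-1}
    - {"x":0,"y":0,"z":0.01,"wx":0,"wy":0,"wz":0,"hand":-1}
    - {"x":0,"y":0,"z":0.01,"wx":0,"wy":0,"wz":0,"hand":-1}
    - {"x":0,"y":0,"z":0,"wx":0,"wy":0,"wz":0,"hand":-1}
    - {"x":0,"y":0,"z":0,"wx":0,"wy":0,"wz":0,"hand":-1}
    - {"x":0,"y":0,"z":0,"wx":0,"wy":0,"wz":0,"hand":-1}
    - {"x":0,"y":0,"z":0,"wx":0,"wy":0,"wz":0,"hand":-1}
    - {"x":0,"y":0,"z":0,"wx":0,"wy":0,"wz":0,"hand":-1}
    - {"x":0,"y":0,"z":0,"wx":0,"wy":0,"wz":0,"hand":-1}

```text
time: 7.8
tool_pos: [0.4214, -0.3444, 0.0276]
tool_rot: [0.0, 1.0, 0.0, 0.0]
contact_force: [-0.1, 0.7, 4.4]
gripper_width: -0.002
grasp_force: 1.7
```

>>> send_rows:
  rows:
    - {"x":0,"y":0,"z":0.01,"wx":0,"wy":0,"wz":0,"hand":-1}
    - {"x":0,"y":0,"z":0.01,"wx":0,"wy":0,"wz":0,"hand":-1}
    - {"x":0,"y":0,"z":0,"wx":0,"wy":0,"wz":0,"hand":-1}
    - {"x":0,"y":0,"z":0,"wx":0,"wy":0,"wz":0,"hand":-1}
    - {"x":0,"y":0,"z":0,"wx":0,"wy":0,"wz":0,"hand":-1}
    - {"x":0,"y":0,"z":0,"wx":0,"wy":0,"wz":0,"hand":-1}
    - {"x":0,"y":0,"z":0,"wx":0,"wy":0,"wz":0,"hand":-1}
    - {"x":0,"y":0,"z":0,"wx":0,"wy":0,"wz":0,"hand":-1}
    - {"x":0,"y":0,"z":0,"wx":0,"wy":0,"wz":0,"hand":-1}
    - {"x":0,"y":0,"z":0,"wx":0,"wy":0,"wz":0,"hand":-1}

```text
time: 8.63
tool_pos: [0.4214, -0.3444, 0.025]
tool_rot: [0.0, 1.0, 0.0, 0.0]
contact_force: [-1.0, 1.6, 7.2]
gripper_width: -0.001
grasp_force: 4.0
```

The square key is fully down: z 0.025, 7.2 N. Drawing back straight up.

>>> send_rows:
  rows:
    - {"x":0,"y":0,"z":-0.02,"wx":0,"wy":0,"wz":0,"hand":-1}
    - {"x":0,"y":0,"z":-0.04,"wx":0,"wy":0,"wz":0,"hand":-1}
    - {"x":0,"y":0,"z":-0.1,"wx":0,"wy":0,"wz":0,"hand":-1}
    - {"x":0,"y":0,"z":-0.2,"wx":0,"wy":0,"wz":0,"hand":-1}
    - {"x":0,"y":0,"z":-0.25,"wx":0,"wy":0,"wz":0,"hand":-1}
    - {"x":0,"y":0,"z":-0.25,"wx":0,"wy":0,"wz":0,"hand":-1}
    - {"x":0,"y":0,"z":-0.2,"wx":0,"wy":0,"wz":0,"hand":-1}
    - {"x":0,"y":0,"z":-0.1,"wx":0,"wy":0,"wz":0,"hand":-1}
    - {"x":0,"y":0,"z":0,"wx":0,"wy":0,"wz":0,"hand":-1}
    - {"x":0,"y":0,"z":0,"wx":0,"wy":0,"wz":0,"hand":-1}

```text
time: 9.47
tool_pos: [0.4211, -0.3442, 0.1984]
tool_rot: [0.0, 1.0, 0.0, 0.0]
contact_force: [-0.1, -0.3, -0.1]
gripper_width: 0.0
grasp_force: 0.0
```

```bash
python3 - <<'E'
from h import *; from plant import grab_frame
import cv2
cv2.imwrite("pics/w5.png",grab_frame("wrist"))
E
```

```text
(no output)
```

View pics/w5.png

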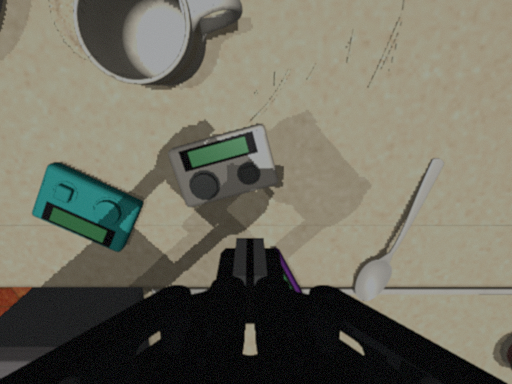

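The timer lies flat in its place with round key (204,185) and square key (248,173). The mug and look-alikes are where they were, and nothing is touching the robot. Handing in.

```bash
python3 -c "
from plant import job_done
print(job_done())"
```

```text
the job is handed in; nothing more can be done
None
```

I pressed the mug timer's round key right down (9.7 N) and let it come up, then pressed its square key right down (7.2 N), drew back clear and handed the job in; the last picture shows the timer still in place, but no verdict came back.

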